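Bring the red-capped vial to the front of the carousel and lock it

ROBOT

A 6-joint arm with a two-finger parallel gripper is mounted at the origin on a cart in front of the work surface, level with it; the furniture and walls round the work are solid. World frame = base frame: x ahead of the robot, y to its left, z up, the work surface at z = 0. Lengths are in mm, angles in rad, forces in N, time in s.
With the tool pointing down it reaches from about 275 to 850 mm from the base axis. Payload 19 kg.
Tool frame: the origin (TCP) lies midway between the tips of the shut fingers; the grasp point (between the pads) lies 19 mm behind it (manip.grip_depth is the distance from the TCP to the grasp point, in mm); z points along the fingers, y is the line along which they close (so a half turn about z gives the same grasp; the last joint's range is limited). The gripper opens to 85 mm and grips with 20 to 120 N. Pads are 22 mm wide; open, the fingers measure 114 mm over their backs; the gripper's body (76 mm by 85 mm) begins 54 mm behind the grasp point. The pads swing forward as they close: fully open they stand 13 mm farther back than shut.
Start: joints at [1.096, 0.15, 1.437, -0, 1.554, -0.134], TCP at [192.191, 541.897, 231.267] pointing down, gripper open.
Joint ranges: [-2.8, 2.8], [-0.68, 2.1], [0.12, 2.68], [-1.39, 4.53], [0.16, 2.79], [-2.81, 2.81]. Speed limits (rad/s): [1.89, 1.89, 2.22, 3.01, 3.01, 3.01].

INTERFACE

Orientations are given as a 3x3 rotation matrix whose columns are the frame's x, y, z axes.
In Python, from cell import manip, cams gives the robot as it stands. Calls block until the motion is done:
- manip.move_ptp(position, orientation): joint-space move of the TCP to a pose.
- manip.move_straight(position, orientation=None, rate=150): straight line of the TCP; orientation=None keeps the orientation; rate is the mean speed in mm/s.
- manip.goto_joints(angles): joint-space move.
- manip.set_gripper(opening, newtons=None): opening from 0.0 (shut) to 1.0 (fully open); newtons is the grip in N (None keeps the last); returns when the fingers have stopped.
- manip.dwell(seconds).
- manip.inverse_kinematics(position, orientation): joint angles nearest the present ones, or None.
- manip.get_state(): the state.
- cams.grab_frame(name): name is "side" or "top" or "wrist"; returns a dict with "image" (400x640x3 uint8, red, green, blue), "range_z" (400x640 float32, mm along the optical axis (not along the pixel's ray), 0 where there is no reading), "mtx" (3x3 intrinsics, pixels), "xyz" and "orientation" of the camera in the world. Camera axes: x right, y up, looking along -z (the intrinsics and any distortion apply to the point x, -y, -z); pixel columns grow to the right and rows downward; lengths in mm; the calibration is good to about 2 mm. A picture is of the moment at which its call begins.
A pose or a line that the arm cannot do raises manip.MotionError and nothing moves.
- manip.sign_off(): hands the job in; it is judged then, once.
The state is a dict: "t": time; "joint_positions": joint angles; "qvel": joint speeds; "joint_torque": joint torques, N m; "eef_pos": TCP position; "tool_rot": TCP orientation; "contact_force": force on the tool from outside, world axes, zero at the start; "wrist_torque": the same for the moment, N m; "width": opening from 0.0 (shut) to 1.0 (fully open); "grasp_force": force on a finger pad.
Only numpy, scipy, OpenCV 4.12 (cv2) and the standard library are available. Lean on these libraries where they do the work, as an engineer would, in place of code of your own. Each camera call takes 0.05 s, during which the arm holds its last target. There are 200 camera calls.

TASK

The next doses come from the red-capped vial in the white carousel: with the fingertips, push the rim of the carousel round until that vial stands at the front, behind the red arrow on the foot. Then push the orange locking slide at the carousel's side fully home by its tab, so that the carousel cannot turn while doses are drawn. Grasp and lift nothing: leave all vials standing untouched in their cups, and do not disturb the things around the carousel.

Things in the scene. Friction and masses are not known exactly. Their poses are not given: they have to be found in the camera images.
- carousel_base: fixed dark grey foot of the vial carousel: a disc of 72 mm radius, 9 mm high, origin on the turning axis at table height. Its -x points to its front, where a tongue 34 mm wide, 9 mm high, with a small red arrow on it, reaches 135 mm out; on its -y side (right, seen from the robot) a runner 50 mm wide, 9 mm high reaches 193 mm out. Elsewhere bare table lies beyond 72 mm.
- bracket (a point): middle of the top of the dark bracket on the runner that guides the locking slide, 126 mm from the axis on the foot's -y side; the bracket is 53 mm wide, 30 mm long (111 to 141 mm from the axis) and 30 mm high: keep clear of it when pushing the rim
- carousel: white flower-shaped turning plate: core of 62 mm radius and six lobes of 22 mm radius centred 82 mm from the axis, at 0, 60, .. 300 degrees in its own frame; hollows 38 mm wide between them. The core stands 12 to 28 mm above the table; each lobe is an upright cup, 12 to 46 mm above the table, whose pocket (25 mm wide, floor at 22 mm) holds one vial. Origin on the axis at table height.
- hub (a point): top of the grey knob (22 mm radius) in the middle of the turning plate, 46 mm above the table. The plate turns both ways without stops, weighs about 0.5 kg, and a light drag (0.06 N m, under 1 N at the rim) stops it within a few degrees when the push ends. At the start the cup nearest the front is empty.
- front_place (a point): point on the foot where the middle of the underside of a vial lies when it stands exactly at the front, behind the red arrow: 82 mm from the axis towards the foot's front, 22 mm above the table
- lock_slide (a joint): travel of the orange locking slide in m: 0 drawn out (start), 0.041 home. It runs straight towards the axis (foot's +y), takes about 3 N, has no spring and stays where it is left.
- slide_nose (a point): tip of the slide's round nose, 17.5 mm above the table: 107 mm from the axis drawn out, 66 mm home. The tongue, 35 mm wide and 9 mm thick, seats in the hollow between two lobes with 1.5 mm to spare each side and so locks the plate. With a vial at the front a hollow faces it. The nose centres a plate that is up to about 10 degrees off (with some 10 N); against a lobe it stops short.
- slide_tab (a point): middle of the outer face of the slide's upright orange push tab, which faces away from the carousel (foot's -y); the tab is 36 mm wide, 8 mm thick and stands from 13 to 53 mm above the table, and this point lies 36 mm above the table, 190 mm from the axis with the slide drawn out and 149 mm with it home
- vial_red_cap: the vial with the red cap: stoppered glass vial, 22 mm in diameter and 43 mm tall, standing loose in a cup of the carousel, its top 65 mm above the table; origin at the centre of its underside
- vial_opened: vial with a bare grey crimp ring and no coloured cap (its red band is mostly hidden in the cup), 41 mm tall: stoppered glass vial, 22 mm in diameter, standing loose in a cup of the carousel, its top 65 mm above the table; origin at the centre of its underside
- vial_blue_cap: vial with blue cap: stoppered glass vial, 22 mm in diameter and 43 mm tall, standing loose in a cup of the carousel, its top 65 mm above the table; origin at the centre of its underside
- vial_blue_cap_2: second vial with blue cap: stoppered glass vial, 22 mm in diameter and 43 mm tall, standing loose in a cup of the carousel, its top 65 mm above the table; origin at the centre of its underside
- vial_orange_cap: vial with orange cap: stoppered glass vial, 22 mm in diameter and 43 mm tall, standing loose in a cup of the carousel, its top 65 mm above the table; origin at the centre of its underside
- green_carton: bystander: small green and white carton, 62x34x34 mm, loose on the table behind the carousel; origin at the centre of its underside
- green_vial: bystander: larger vial with a green band, 27 mm in diameter and 51 mm tall, loose on the table behind the carousel; origin at the centre of its underside
- counter: bystander: steel hand tally counter with a finger ring, 62x47x21 mm, loose on the table before the carousel on the slide's side; origin at the centre of its underside
- red_marker: bystander: white marker pen with a red cap, 135 mm long and 17 mm thick, loose on the table to the left of the carousel; origin at the centre of its underside, long side along its y

How it is judged (in metres and radians):
On the way:
1. the red-capped vial has been turned to the front place, within 14 mm (horizontal distance between vial_red_cap and front_place below 0.014 m), for 0.2 s.
At the end, for the whole second after the job is handed in: The red-capped vial stands at the front place (within 6 mm), the locking slide is home (at least 37 of its 41 mm), the carousel is at rest, and all five vials stand upright in their cups (horizontal distance between vial_red_cap and front_place below 0.006 m and value of joint lock_slide above 0.037 m and angular speed of carousel below 0.05 rad/s and height (world z) of each of vial_red_cap, vial_opened, vial_blue_cap, vial_orange_cap, vial_blue_cap_2 below 0.028 m and angle between each of vial_red_cap, vial_opened, vial_blue_cap, vial_orange_cap, vial_blue_cap_2's own z axis and vertical below 0.3 rad and horizontal distance between each of vial_red_cap, vial_opened, vial_blue_cap, vial_orange_cap, vial_blue_cap_2 and carousel below 0.09 m); the robot touches nothing.
It fails at once if a vial of the carousel was lifted out of its cup or carried (height (world z) of any of vial_red_cap, vial_opened, vial_blue_cap, vial_orange_cap, vial_blue_cap_2 above 0.034 m).
It fails at once if a vial of the carousel was pushed or gripped by the robot (more than 2 N) (contact force between any of the arm, the fingers and vial_red_cap above 2 N or contact force between any of the arm, the fingers and vial_opened above 2 N or contact force between any of the arm, the fingers and vial_blue_cap above 2 N or contact force between any of the arm, the fingers and vial_orange_cap above 2 N or contact force between any of the arm, the fingers and vial_blue_cap_2 above 2 N).
It fails at once if a thing beside the carousel was moved by more than 15 mm (distance of any of green_carton, green_vial, counter, red_marker from where it was at the start of the episode above 0.015 m).
It also fails if it takes over 45 s, if anything falls off the work surface, if the arm or the gripper's body presses on something with over 40 N, if the wrist force passes 120 N, or if a joint passes its speed limit or range.

## Working session

There is one attempt and no reset: what is moved stays moved. The work goes in short steps, each a Python script; the robot and the scene stay as the last script left them, time stands still between calls to the robot, and variables do not carry over. Pictures are saved under pics/ and viewed, at most 10 in all, crops included, and the job is handed in when it is done.

```bash
mkdir -p pics; ls
python3 - <<'E'
from cell import manip,cams
import cv2,numpy as np
for n in ["top","side"]:
    f=cams.grab_frame(n); cv2.imwrite(f"pics/{n}0.png",f["image"][:,:,::-1]); np.savez(f"{n}0.npz",**f)
    print(n,f["mtx"].round(1).tolist(),f["xyz"],f["orientation"].round(3).tolist(),[k for k in f])
print(manip.get_state())
E
```

```text
pics
top [[479.2, 0.0, 316.7], [0.0, 479.2, 201.3], [0.0, 0.0, 1.0]] [ 398.10717561   10.93017935 1017.11413517] [[0.069, 0.975, -0.21], [-0.998, 0.068, -0.012], [0.003, 0.21, 0.978]] ['image', 'range_z', 'mtx', 'xyz', 'orientation']
side [[509.1, 0.0, 318.6], [0.0, 509.1, 196.1], [0.0, 0.0, 1.0]] [ 447.29958748 1003.26065661  769.31664782] [[-0.989, 0.1, -0.11], [-0.147, -0.549, 0.823], [0.022, 0.83, 0.558]] ['image', 'range_z', 'mtx', 'xyz', 'orientation']
{'t': 0.1, 'joint_positions': array([ 1.09596011e+00,  1.50927014e-01,  1.43793471e+00, -1.70367487e-05,
        1.55376194e+00, -1.34011306e-01]), 'qvel': array([-0.0004284 , -0.00104391, -0.00017265,  0.00066301, -0.00199916,
        0.00082117]), 'joint_torque': array([ 8.12143291e-03, -7.14374256e+01, -5.71796501e+01,  1.33938447e-04,
        7.30693195e-03, -7.27497013e-05]), 'eef_pos': array([192.13889633, 541.73343332, 230.75699174]), 'tool_rot': array([[-9.42479321e-01,  3.34264149e-01, -4.56219914e-04],
       [ 3.34264438e-01,  9.42478875e-01, -9.24733515e-04],
       [ 1.20872370e-04, -1.02404031e-03, -9.99999468e-01]]), 'contact_force': array([ 0.15902457,  0.29616378, -0.2305716 ]), 'wrist_torque': array([-0.00467676,  0.01598099, -0.05252975]), 'grasp_force': 0.0, 'width': 1.0013344303579894}
```

View pics/top0.png

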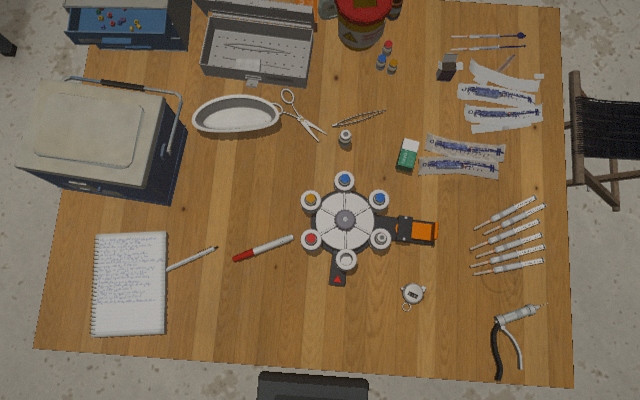

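View pics/side0.png

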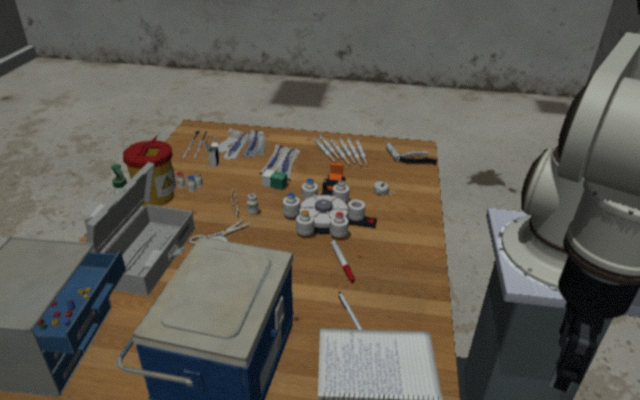

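Top view: the hub is at px (345,220), the red cap at (311,239), the empty cup at (346,259), the arrow at (337,279) and the orange tab at (424,231). The marker's end is at about (293,238). Red has to turn +60° (counter-clockwise), pushed from the left hollow. The side view shows the same layout.

```bash
cat > vis.py <<'E'
import numpy as np,cv2
def ray(f,uv,z):
    uv=np.atleast_2d(uv).astype(float);K=f["mtx"]
    d=np.c_[(uv[:,0]-K[0,2])/K[0,0],-(uv[:,1]-K[1,2])/K[1,1],-np.ones(len(uv))]@f["orientation"].T
    return f["xyz"]+d*((z-f["xyz"][2])/d[:,2])[:,None]
def blobs(f,lo,hi,box,amin=8):
    h=cv2.cvtColor(np.ascontiguousarray(f["image"]),cv2.COLOR_RGB2HSV); m=cv2.inRange(h,lo,hi)
    k=np.zeros_like(m);x0,y0,x1,y1=box;k[y0:y1,x0:x1]=1;m*=k
    n,l,s,c=cv2.connectedComponentsWithStats(m)
    return [(s[i,4],c[i],s[i,:4]) for i in range(1,n) if s[i,4]>=amin]
E
python3 - <<'E'
from vis import *
f=np.load("top0.npz")
B=(290,160,450,300)
for nm,lo,hi,z in [("red",(0,120,70),(5,255,255),65),("red2",(174,120,70),(180,255,255),65),("blue",(95,120,70),(125,255,255),65),("orange",(8,170,120),(24,255,255),65)]:
    for a,c,s in blobs(f,lo,hi,B): print(nm,a,c.round(1),s,ray(f,c,z)[0].round(1),ray(f,c,9)[0].round(1))
im=cv2.resize(f["image"][160:300,270:450][:,:,::-1],None,fx=4.4,fy=4.2,interpolation=cv2.INTER_CUBIC);cv2.imwrite("pics/crop.png",im)
print(ray(f,[345,220],46), ray(f,[[293,238],[236,258]],10))
# tall vial cluster by depth
K=f["mtx"];v,u=np.mgrid[160:300,270:450];d=f["range_z"][160:300,270:450]
p=np.stack([(u-K[0,2])/K[0,0]*d,-(v-K[1,2])/K[1,1]*d,-d],-1)@f["orientation"].T+f["xyz"]
m=((p[...,2]>56)&(d>0)).astype(np.uint8)
n,l,s,c=cv2.connectedComponentsWithStats(m)
for i in range(1,n):
    if s[i,4]>15: print("tall",s[i,4],c[i]+[270,160],p[l==i].mean(0).round(1))
E
```

```text
red 66 [310.4 237.8] [306 234   9   9] [527.   29.9  65. ] [534.6  31.    9. ]
red 38 [337.  279.3] [333 275   8   8] [448.7 -28.2  65. ] [451.7 -30.5   9. ]
blue 57 [344.5 177.9] [341 174   8   9] [655.2 -31.3  65. ] [670.4 -33.8   9. ]
blue 61 [379.8 197.1] [376 193   9   9] [ 620.  -105.2   65. ] [ 633. -112.    9.]
orange 59 [310.1 197.7] [306 194   9   9] [608.9  36.3  65. ] [621.3  37.7   9. ]
orange 318 [421.  230.8] [411 222  21  19] [ 556.4 -190.6   65. ] [ 565.7 -202.5    9. ]
orange 66 [436.  230.1] [434 222   5  17] [ 559.9 -220.6   65. ] [ 569.4 -234.2    9. ]
orange 12 [396.2 227.6] [395 224   3   9] [ 559.5 -140.7   65. ] [ 569.  -149.6    9. ]
[[571.16914381 -38.17848028  46.        ]] [[531.43066436  67.53723194  10.        ]
 [481.14427932 183.33818938  10.        ]]
tall 74 [344.27027027 178.54054054] [654.1 -30.9  64.4]
tall 76 [379.51315789 197.56578947] [ 619.1 -104.8   64.4]
tall 75 [310.05333333 198.34666667] [607.6  36.3  64.4]
tall 75 [381.02666667 237.44      ] [ 537.7 -111.3   63.3]
tall 76 [310.5        238.13157895] [526.3  29.5  64.7]
```

View pics/crop.png

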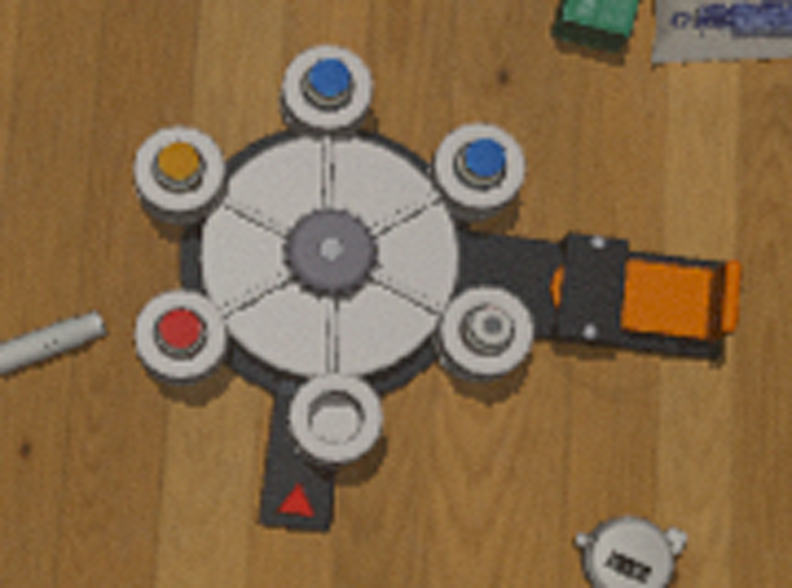

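```bash
cat > rob.py <<'E'
from cell import manip,cams
from vis import *
A=np.array([573.,-37.5]); FRONT=176.65; FOOT=np.radians(FRONT-180)
def pose(deg,r,z):
    a=np.radians(deg);y=np.array([np.cos(a),np.sin(a),0]);zz=np.array([0,0,-1.])
    return np.r_[A+r*y[:2],z],np.c_[np.cross(y,zz),y,zz]
def red(tag=None):
    f=cams.grab_frame("top")
    if tag: cv2.imwrite(f"pics/{tag}.png",cv2.resize(f["image"][160:300,270:450][:,:,::-1],None,fx=4,fy=4))
    out=[]
    for nm,lo,hi in [("red",(0,120,70),(5,255,255)),("blue",(95,120,70),(125,255,255)),("orange",(8,170,120),(24,255,255))]:
        for a,c,s in blobs(f,lo,hi,(290,160,396,276),25):
            p=ray(f,c,65)[0,:2]-A; out.append((nm,int(a),round(float(np.hypot(*p))),round(float(np.degrees(np.arctan2(p[1],p[0])))%360,1)))
    return out
E
python3 - <<'E'
from rob import *
for d in (94.5,120,150): print(manip.inverse_kinematics(*pose(d,88,30)))
manip.set_gripper(0.0)
manip.move_ptp(*pose(94.5,88,110))
manip.move_straight(*pose(94.5,88,30))
print(manip.get_state()["contact_force"])
for d in np.arange(99.5,146,5):
    manip.move_straight(*pose(d,88,30),rate=40)
s=manip.get_state();print(s["t"],s["contact_force"],s["eef_pos"]);print(red("p1"))
E
```

```text
[-4.70533528e-02  2.86102786e-01  1.70063380e+00 -4.44089210e-16
  1.15485607e+00 -1.69638950e+00]
[-7.22571429e-02  2.14969986e-01  1.79156109e+00 -4.44089210e-16
  1.13506158e+00 -2.16665225e+00]
[-1.42118389e-01  1.50529019e-01  1.86928895e+00 -4.44089210e-16
  1.12177468e+00 -2.76011227e+00]
[1.40217149 0.36029709 0.45063544]
7.2167 [ 0.06173435 -0.37827868  0.49936736] [501.54447382  13.69800765  30.05409026]
[('blue', 57, 82, 346.8), ('blue', 55, 82, 46.2)]
```

View pics/p1.png

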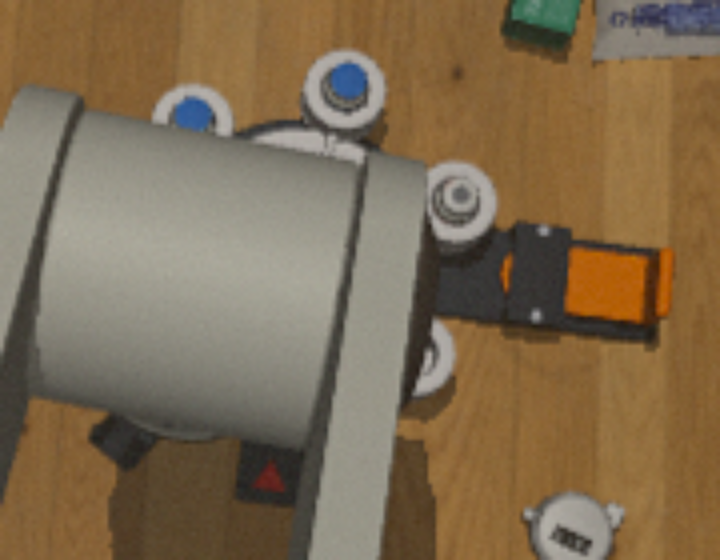

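The arm hides the front, but the two blue vials have turned 42°, so red is at about 166.7°. It needs another 10°, and I'll keep the wrist angle fixed because joint 6 is near its limit.

Run:
```python
from rob import *
for d in (148,151,154):
    manip.move_straight(pose(d,88,30)[0],rate=25)
b=[x[3] for x in red() if x[0]=="blue"];print(b)
manip.dwell(.3)
manip.move_straight(pose(145,90,30)[0],rate=60)
manip.move_straight(pose(145,90,110)[0])
# beside tab: tool y along foot +y... tool x across
e=np.array([np.sin(FOOT),-np.cos(FOOT)])  # foot -y direction
p=A+240*e
R=np.array([[np.cos(FOOT),-np.sin(FOOT),0],[np.sin(FOOT),np.cos(FOOT),0],[0,0,1]])
for s in (1,-1):
    Rt=np.c_[s*R[:,1],s*R[:,0],[0,0,-1.]]   # tool x along foot y
    for z in (120,32): print(s,z,manip.inverse_kinematics(np.r_[p,z],Rt))
s=manip.get_state();print(s["t"],p)
```

```text
[356.0, 54.4]
1 120 [-5.83622548e-01  3.09181430e-01  1.47156430e+00 -4.44089210e-16
  1.36084693e+00 -5.25154018e-01]
1 32 [-5.83622548e-01  3.86818242e-01  1.55868453e+00 -4.44089210e-16
  1.19608988e+00 -5.25154018e-01]
-1 120 [-5.83622548e-01  3.09181430e-01  1.47156430e+00 -4.44089210e-16
  1.36084693e+00  2.61643864e+00]
-1 32 [-5.83622548e-01  3.86818242e-01  1.55868453e+00 -4.44089210e-16
  1.19608988e+00  2.61643864e+00]
9.7167 [ 558.9755466  -277.08988857]
```

Run:
```python
from rob import *
e=np.array([np.sin(FOOT),-np.cos(FOOT)]);c,s=np.cos(FOOT),np.sin(FOOT)
Rt=np.c_[[-s,c,0],[c,s,0],[0,0,-1.]]
manip.move_ptp(np.r_[A+230*e,120],Rt)
print(red("p2"))
manip.move_straight(np.r_[A+230*e,32])
f0=manip.get_state()["contact_force"]
for d in list(range(215,165,-6))+list(range(165,149,-2)):
    manip.move_straight(np.r_[A+d*e,32],rate=40)
    st=manip.get_state();F=-(st["contact_force"]-f0)[:2]@-e
    print(d,round(F,1),round(-(st["eef_pos"][:2]-A)@-e,1))
    if F>18 and d<175 or F>35: break
manip.move_straight(np.r_[A+(d+25)*e,32],rate=80)
manip.move_straight(np.r_[A+(d+45)*e,150])
print(red("p3"),manip.get_state()["t"])
```

```text
[('red', 72, 81, 176.6), ('blue', 56, 82, 356.1), ('blue', 61, 82, 56.0), ('orange', 58, 81, 116.2)]
215 -0.9 214.8
209 -0.9 208.8
203 -0.6 202.8
197 -1.1 196.7
191 0.5 190.7
185 -0.7 184.7
179 -0.6 178.7
173 -1.1 172.7
167 -1.5 166.7
165 -0.7 164.9
163 -1.0 162.8
161 -0.5 160.8
159 13.5 160.6
157 28.7 160.4
[('red', 70, 81, 176.7), ('blue', 56, 82, 356.1), ('blue', 60, 82, 55.9), ('orange', 294, 84, 261.4), ('orange', 59, 81, 116.1)] 18.0667
```

View pics/p3.png

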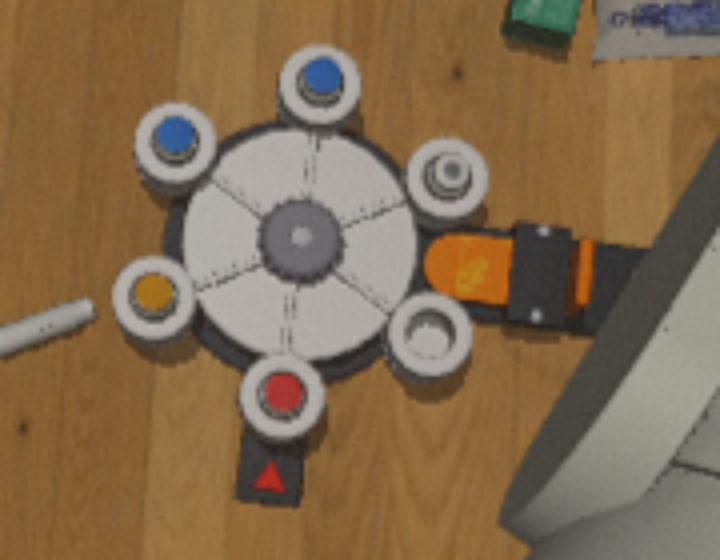

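The picture shows the red cap at crop px (283,390), behind the arrow at (270,475). The orange nose is seated in the hollow, the tab is close to the bracket at (585,272), and the marker hasn't moved. The slide hit a hard stop at the home position.

```bash
python3 -c "
from cell import manip
print(manip.get_state()['contact_force']);print(manip.sign_off())"
```

```text
[-1.28454175 -0.28996537 -0.76980848]
the job is handed in; nothing more can be done
None
```

The job is handed in: the red-capped vial measured within about 1 mm of the front place, the locking slide was pushed to its home stop, and the arm was clear of everything, with no verdict returned.

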